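Lay out finished boxes under the inspection lamp and start the lamp

TASK

Get the finished wall boxes ready for inspection: swing the inspection lamp aside until its head is clear of the divided tray, then lay every box that is on the bench, front up and flat on the floor, in a bay of its own in the tray. When all are in, swing the lamp back so that its lens is centred over the tray, then pull the starter knob out to its stop, hold it out for a second, and let it spring back home. Leave the tools and other things on the bench where they are.

Things in the scene. Friction and masses are not known exactly. Their poses are not given: they have to be found in the camera images.
- box_a: Grey junction box with four lid screws and a raised white panel on the lid, 90 mm long, 54 mm wide, 40 mm tall, straight plain sides. Lies on its flat back, front up; long side along its own x, width along y, z up; origin at the centre of its underside (its back). About 0.25 kg. May be absent.
- box_b: Grey junction box with four lid screws and a raised white panel on the lid, 90 mm long, 54 mm wide, 40 mm tall, straight plain sides. Lies on its flat back, front up; long side along its own x, width along y, z up; origin at the centre of its underside (its back). About 0.25 kg. May be absent.
- box_c: White surface switch with a rocker on the front (rocker 4 mm proud, look only), 84 mm long, 54 mm wide, 40 mm tall, straight plain sides. Lies on its flat back, front up; long side along its own x, width along y, z up; origin at the centre of its underside (its back). About 0.25 kg. May be absent.
- box_d: White surface switch with a rocker on the front (rocker 4 mm proud, look only), 84 mm long, 54 mm wide, 40 mm tall, straight plain sides. Lies on its flat back, front up; long side along its own x, width along y, z up; origin at the centre of its underside (its back). About 0.25 kg. May be absent.
- box_e: Control station with two round black push-buttons (5 mm proud, look only), black back and grey front, 88 mm long, 54 mm wide, 40 mm tall, straight plain sides. Lies on its flat back, front up; long side along its own x, width along y, z up; origin at the centre of its underside (its back). About 0.25 kg. May be absent.
- tray: Fixed grey tray with black walls, 220 mm along its x, 256 mm along its y; floor 4 mm thick, outer walls and dividers 4 mm thick, tops 12 mm above the bench. Six bays, each 104 mm along x by 80 mm along y inside, centred at x = -54, +54 mm and y = -84, 0, +84 mm from the origin. Origin at the centre of its underside, on the bench. A box's long side goes along the tray's x, either way round.
- tray_centre (a point): Centre of the tray, on its floor (4 mm above the bench).
- lamp_lens (a point): Centre of the lamp's lens, 340 mm from the vertical axis of the swing arm. The head is a ring of 176 mm diameter around it, underside 199 mm and top 225 mm above the bench: too low to load the tray beneath it. From over the tray the arm swings at least 1.1 rad clockwise (seen from above), parking the head over the starter box; about 2 N at the grip; it stays where it is left.
- lamp_grip (a point): Middle of the lamp's upright grip, a round rubber stem 22 mm thick on the arm behind the head; the stem is free from 240 to 290 mm above the bench and this point is at 268 mm. The hinge axis (a vertical column 28 mm thick on a round foot of 170 mm) lies 235 mm from it along its own +x axis, the lens the other way. Take the stem from above and lead it round that axis.
- start_knob (a joint): Travel of the starter's pull knob, m: 0 at rest (home), 0.014 pulled out to its stop. A spring pulls it home: about 4.5 N at rest, 11 N at the stop. It switches in the last 3 mm of its travel.
- knob_grip (a point): Centre of the head of the starter's pull knob: black mushroom head 41 mm in diameter, 17 mm thick, on a 22 mm neck. At rest the head's underside stands 27 mm and this point 36 mm off the sloping face. The point's z axis points outward, the direction of the pull (30 degrees off vertical, leaning to the low front of the box); its y axis is level, across the box.
- starter: Fixed grey control box of the lamp with a sloping top face that carries the pull knob in its middle: 110 mm wide (y), 130 mm deep (x), 45 mm tall in front (-x), 120 mm behind, on a foot plate 150 by 130 mm. Origin at the centre of its underside.
- tape_roll: Bystander: black tape roll, 66 mm across, 19 mm tall.
- wire_stripper: Bystander: blue wire stripper, about 180 mm long, 25 mm tall.
- carton: Bystander: open white carton 100 by 120 mm, 45 mm tall.
- screwdriver: Bystander: screwdriver with red handle, 160 mm long, 26 mm tall, lying beside the tray.

How it is judged:
By the outcome, as a careful person would: the job done as asked, in the order asked, and still so for the second after the job is handed in, with the robot touching nothing.
Of box_a, box_b, box_c, box_d, box_e only 3 to 5 are there at a start; the rules pass over those that are not, and their reading is None.
At some moment in a run one of box_a, box_b, box_c, box_d, box_e may be knocked a few centimetres aside while the robot is not near it.
Once in a run the grip may slacken for a moment while it holds something.
It also fails if it takes over 210 s, if anything falls off the work surface, if the arm or the gripper's body presses on something with over 40 N, if the wrist force passes 120 N, or if a joint passes its speed limit or range.

ROBOT

A 6-joint arm with a two-finger parallel gripper is mounted at the origin on the work surface. World frame = base frame: x ahead of the robot, y to its left, z up, the work surface at z = 0. Lengths are in m, angles in degrees, forces in N, time in s.
With the tool pointing down it reaches from about 0.375 to 0.75 m from the base axis. Payload 9 kg.
Tool frame: the origin (TCP) lies where the fingers leave the gripper's body, on its centre line; the fingertips stand 73 mm ahead of it and the grasp point (between the pads) lies 54 mm ahead of it (robot.tip_reach is the distance from the TCP to the fingertips, in m); z points along the fingers, y is the line along which they close (so a half turn about z gives the same grasp; the last joint's range is limited). The gripper opens to 85 mm and grips with 20 to 120 N. Pads are 22 mm wide; open, the fingers measure 114 mm over their backs; the gripper's body (76 mm by 85 mm) begins 54 mm behind the grasp point. The pads swing forward as they close: fully open they stand 13 mm farther back than shut.
Start: joints at [56.969, 5.964, 5.575, 89.605, 0, 77.527], TCP at [0.211, 0.562, 0.304] pointing down, gripper open.
Joint ranges: [-171.21, 171.21], [-48.23, 106.86], [-62.78, 66.21], [-105.2, 120.99], [-86.42, 89.51], [-180, 180]. Speed limits (degrees/s): [127.2, 127.2, 147.25, 180, 180, 180].

INTERFACE

Orientations are given as [roll, pitch, yaw] about the fixed x, y, z axes, in that order (R = Rz(yaw) Ry(pitch) Rx(roll)).
In Python, from plant import robot gives the robot as it stands. Calls block until the motion is done:
- robot.move_pose(position, orientation): joint-space move of the TCP to a pose.
- robot.line_to(position, vel=0.15, rotation=None, guard=None): straight line of the TCP; rotation=None keeps the orientation; vel is the mean speed in m/s. With guard (N) it stops when the force on the tool has changed by that much, and returns True; else False.
- robot.goto_joints(angles): joint-space move.
- robot.set_gripper(opening): finger opening in m; the grip force is fixed at half the most; returns when the fingers have stopped.
- robot.pause(seconds).
- robot.ik(position, orientation): joint angles nearest the present ones, or None.
- robot.observe(): the state.
- robot.grab_frame(name): name is "side" or "top" or "wrist"; returns the picture (420x560x3 uint8, blue, green, red); there is no depth.
- robot.get_calibration(name): a dict with "vertical_fov" (degrees; the focal length in pixels is half the picture's height over the tangent of half this angle, whatever the lens; pixels are square), "cx", "cy" (the principal point, pixels), "rvec" (rotation vector, rad) and "tvec" (3), from world to camera coordinates, as OpenCV has them. Camera axes: x right, y down, z forward; pixel columns grow to the right and rows downward; lengths in m; the calibration is good to about 2 mm. A picture is of the moment at which its call begins: read the wrist's pose just before it. get_calibration takes no time and is no camera call; for the wrist camera it gives the pose at the moment of the call.
A pose or a line that the arm cannot do raises robot.IKError and nothing moves.
- robot.job_done(): hands the job in; it is judged then, once.
The state is a dict: "time": time; "q": joint angles; "qvel": joint speeds; "joint_torque": joint torques, N m; "tool_pos": TCP position; "tcp_rot": TCP orientation; "ft_force": force on the tool from outside, world axes, zero at the start; "torque": the same for the moment, N m; "gripper_width": finger opening in m; "gripper_force": force on a finger pad.
Only numpy, scipy, OpenCV 4.12 (cv2) and the standard library are available. Lean on these libraries where they do the work, as an engineer would, in place of code of your own. Each camera call takes 0.05 s, during which the arm holds its last target. There are 200 camera calls.

## Working session

There is one attempt and no reset: what is moved stays moved. The work goes in short steps, each a Python script; the robot and the scene stay as the last script left them, time stands still between calls to the robot, and variables do not carry over. Pictures are saved under pics/ and viewed, at most 14 in all, crops included, and the job is handed in when it is done.

```bash
ls; mkdir -p pics; python3 - <<'E'
from plant import robot
import cv2,numpy as np
for n in("top","side","wrist"):
    im=robot.grab_frame(n); cv2.imwrite(f"pics/{n}0.png",im)
    c=robot.get_calibration(n); print(n,c)
    R=cv2.Rodrigues(np.array(c["rvec"],float))[0]; print(-R.T@np.array(c["tvec"]).ravel(), R[2])
o=robot.observe(); print(o["time"],o["tcp_rot"],o["tool_pos"])
E
```

```text
pics
top {'vertical_fov': 46.26149015299484, 'cx': 284.74268231723704, 'cy': 209.20586525313982, 'rvec': array([ 2.13542743, -2.14755914,  0.13411092]), 'tvec': array([0.02031713, 0.57579773, 1.37627746])}
[ 0.37758795 -0.00405481  1.44343561] [ 0.13996352  0.01489842 -0.99004457]
side {'vertical_fov': 53.6520187007914, 'cx': 282.64689408068494, 'cy': 215.4017912057871, 'rvec': array([ 2.25950787, -0.41190532,  0.20891876]), 'tvec': array([-0.53686426,  0.26415988,  1.06442128])}
[ 0.2615504  -0.77443545  0.90710389] [ 0.2807427   0.69948385 -0.65719546]
wrist {'vertical_fov': 68.6982465355739, 'cx': 279.73538146600777, 'cy': 209.0598941899697, 'rvec': array([-2.38207332, -1.65106573, -0.23439943]), 'tvec': array([-0.59904865, -0.03627041,  0.37980457])}
[0.14351342 0.58647703 0.37399858] [ 0.26182651 -0.09949541 -0.95997268]
0.15 [-1.79943778e+02 -1.07786387e-02  1.59441502e+02] [0.21059906 0.56164899 0.3033036 ]
```

View pics/top0.png

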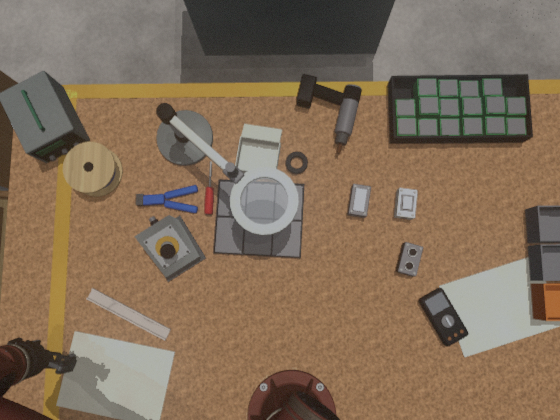

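View pics/side0.png

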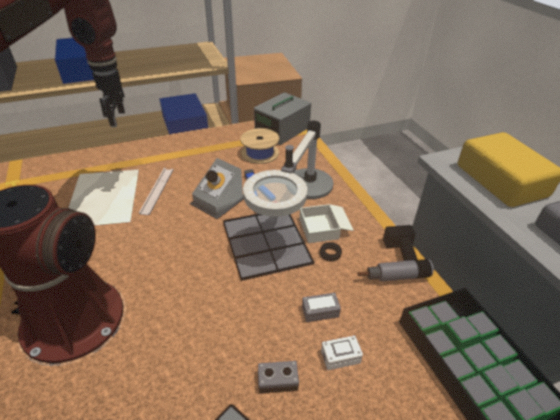

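The top view (up = +x, left = +y) shows the tray at about (260,220), the lamp ring over it at (264,200), the lamp foot at (185,137) and the starter knob at about (168,250). Three boxes are visible: a grey one at (360,201), a white switch at (406,203) and a control station at (410,260).

```bash
cat > h.py <<'E'
from plant import robot
import cv2,numpy as np
def cam(n):
    c=robot.get_calibration(n); R=cv2.Rodrigues(np.array(c["rvec"],float))[0]
    f=210/np.tan(np.radians(c["vertical_fov"])/2)
    return R,np.array(c["tvec"],float).ravel(),f,c["cx"],c["cy"]
def ray(cm,u,v):
    R,t,f,cx,cy=cm; d=R.T@np.array([(u-cx)/f,(v-cy)/f,1]); return -R.T@t,d
def onplane(cm,u,v,z):
    o,d=ray(cm,u,v); return o+d*(z-o[2])/d[2]
def proj(cm,p):
    R,t,f,cx,cy=cm; q=R@np.array(p)+t; return np.array([cx+f*q[0]/q[2],cy+f*q[1]/q[2]])
E
python3 - <<'E'
from h import *
T=cam("top");np.set_printoptions(precision=4,suppress=True)
for n,u,v,z in [("grey",360,201,.04),("white",406,203,.04),("ctl",410,260,.04),("lens",264,202,.212),("foot",185,137,.01),("coltop",167,114,.33),("knob",168,251,.115),("c1",219,180,.012),("c2",304,182,.012),("c3",301,257,.012),("c4",214,254,.012)]: print(n,onplane(T,u,v,z))
im=cv2.imread("pics/top0.png")
cv2.imwrite("pics/topcrop.png",cv2.resize(im[90:290,130:440],None,fx=2.5,fy=2.5,interpolation=cv2.INTER_CUBIC))
E
```

```text
grey [ 0.5984 -0.2001  0.04  ]
white [ 0.5917 -0.332   0.04  ]
ctl [ 0.4284 -0.3369  0.04  ]
lens [0.5705 0.067  0.212 ]
foot [0.8023 0.3175 0.01  ]
coltop [0.7639 0.2897 0.33  ]
knob [0.4533 0.3325 0.115 ]
c1 [0.6689 0.2125 0.012 ]
c2 [ 0.661  -0.0399  0.012 ]
c3 [ 0.4397 -0.029   0.012 ]
c4 [0.4497 0.224  0.012 ]
```

View pics/topcrop.png

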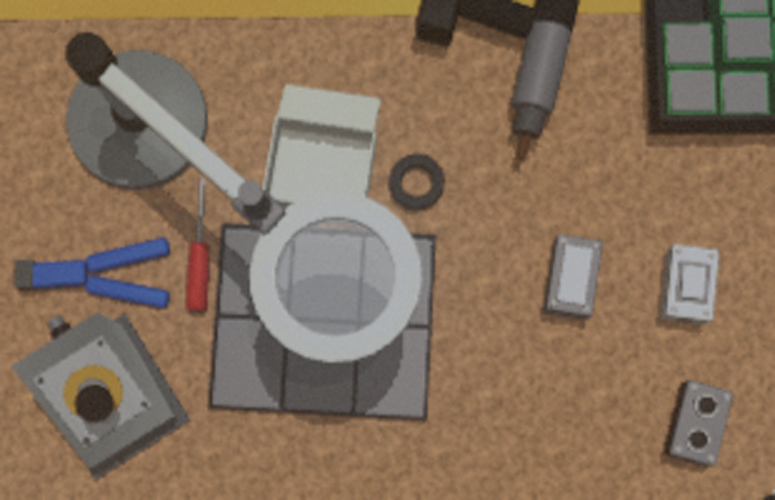

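The crop shows three boxes, with the tray corners at a plausible 0.22 × 0.253 m. The lens-to-foot distance of 0.341 m agrees with the given 0.340. Next I check the lamp stem and arm height in the side view.

```bash
python3 - <<'E'
from h import *
im=cv2.imread("pics/side0.png")
cv2.imwrite("pics/sidecrop.png",cv2.resize(im[105:265,180:380],None,fx=3.7,fy=3.7,interpolation=cv2.INTER_CUBIC))
S=cam("side");T=cam("top")
for p in [(.802,.3175,.33),(.642,.144,.29),(.642,.144,.24),(.57,.067,.212),(.802,.3175,0)]: print(p,(proj(S,p)-[180,105])*3.7,(proj(T,p)-[130,90])*2.5)
E
```

```text
(0.802, 0.3175, 0.33) [501.38004658 -20.15956006] [64.493463   21.63810897]
(0.642, 0.144, 0.29) [399.6631821  158.49496449] [250.4014147  194.51098629]
(0.642, 0.144, 0.24) [398.08779749 214.15505845] [256.67367231 205.65876139]
(0.57, 0.067, 0.212) [344.78622098 319.79390451] [335.02166116 280.48377258]
(0.802, 0.3175, 0) [478.61802816 294.08984928] [139.28609662 120.09859369]
```

View pics/sidecrop.png

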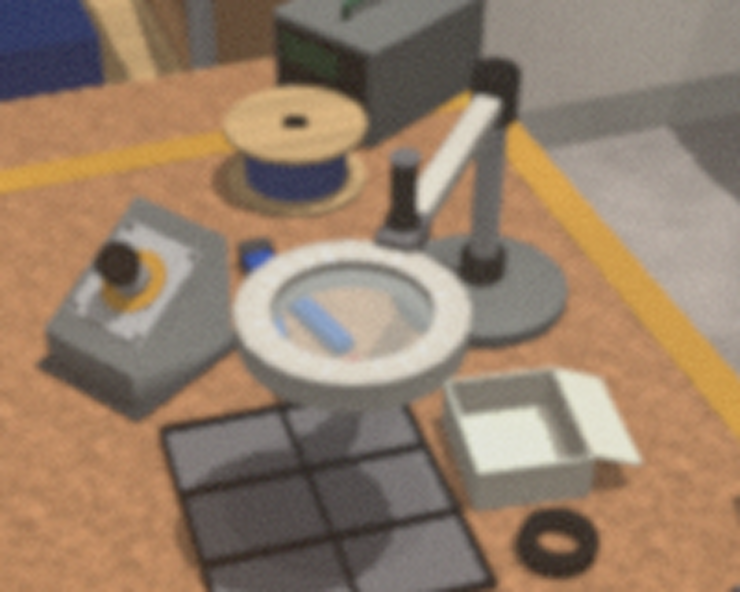

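Stem and column match the prediction to about 1 px. The arm is level at about 0.225 m, so the gripper body stays clear above it. I'll cage the stem loosely with the fingers closing tangentially and swing it.

```bash
cat >> h.py <<'E'
def seg(msg=""):
    o=robot.observe(); print(msg,"t=%.1f"%o["time"],np.round(o["tool_pos"],4),"yaw %.1f"%o["tcp_rot"][2],"w %.4f"%o["gripper_width"],"F",np.round(o["ft_force"],1),"q6 %.0f"%o["q"][5],flush=True)
HX=np.array([.802,.3175])
def grip_at(a,z,r=.235):  # a: head bearing from hinge, deg
    return [HX[0]+r*np.cos(np.radians(a)),HX[1]+r*np.sin(np.radians(a)),z]
E
python3 - <<'E'
from h import *
T=cam("top")
print("coltop",onplane(T,130+90/2.5,90+57/2.5,.25), "stemtop",onplane(T,130+249/2.5,90+193/2.5,.29))
for a in (227,205,185,165):
    for d in (180,0): 
        for z in (.326,.40): print(a,d,z,np.round(robot.ik(grip_at(a,z),[180,0,(a+d+180)%360-180]) if robot.ik(grip_at(a,z),[180,0,(a+d+180)%360-180]) is not None else [np.nan]))
E
```

```text
coltop [0.79485226 0.31345198 0.25      ] stemtop [0.64349569 0.14536598 0.29      ]
227 180 0.326 [  1.  17.  20.  93.   0. 134.]
227 180 0.4 [  1.  20.  32. 102.   0. 134.]
227 0 0.326 [  1.  17.  20.  93.   0. -46.]
227 0 0.4 [  1.  20.  32. 102.   0. -46.]
205 180 0.326 [  8.  11.  14.  92.   0. 163.]
205 180 0.4 [  8.  14.  25. 101.   0. 163.]
205 0 0.326 [  8.  11.  14.  92.   0. -17.]
205 0 0.4 [  8.  14.  25. 101.   0. -17.]
185 180 0.326 [  16.   14.   16.   93.    0. -169.]
185 180 0.4 [  16.   17.   28.  101.    0. -169.]
185 0 0.326 [16. 14. 16. 93.  0. 11.]
185 0 0.4 [ 16.  17.  28. 101.   0.  11.]
165 180 0.326 [  22.   23.   27.   94.    0. -143.]
165 180 0.4 [  22.   27.   40.  103.    0. -143.]
165 0 0.326 [22. 23. 27. 94.  0. 37.]
165 0 0.4 [ 22.  27.  40. 103.   0.  37.]
```

```bash
python3 - <<'E'
from h import *
p=robot.observe()["tool_pos"]; robot.line_to([p[0],p[1],.40]) 
A=227
rot=lambda a:[180,0,(a+180)%360-180]
robot.move_pose(grip_at(A,.40),rot(A)); robot.set_gripper(.06); seg("above")
hit=robot.line_to(grip_at(A,.326),vel=.1,guard=8); seg(f"down {hit}")
robot.set_gripper(.027); seg("caged")
for a in np.arange(A-4,164,-4.): robot.line_to(grip_at(a,.326),vel=.1,rotation=rot(a))
seg("swung"); robot.set_gripper(.06); p=grip_at(a,.42); robot.line_to(p,vel=.15); seg("up")
cv2.imwrite("pics/top1.png",robot.grab_frame("top"))
E
```

```text
above t=3.5 [0.6417 0.1459 0.4   ] yaw -133.0 w 0.0601 F [ 0.4 -0.1 -0. ] q6 -46
down False t=4.4 [0.6419 0.1456 0.3269] yaw -133.0 w 0.0600 F [0.4 0.5 0. ] q6 -46
caged t=4.8 [0.6418 0.1456 0.3262] yaw -133.0 w 0.0270 F [-0.4  0.1  0. ] q6 -46
swung t=9.5 [0.5731 0.3701 0.326 ] yaw 167.1 w 0.0268 F [ 0.4  1.8 -0.9] q6 35
up t=10.7 [0.5731 0.3704 0.4191] yaw 167.0 w 0.0600 F [-0.1 -0.5 -0.7] q6 35
```

View pics/top1.png

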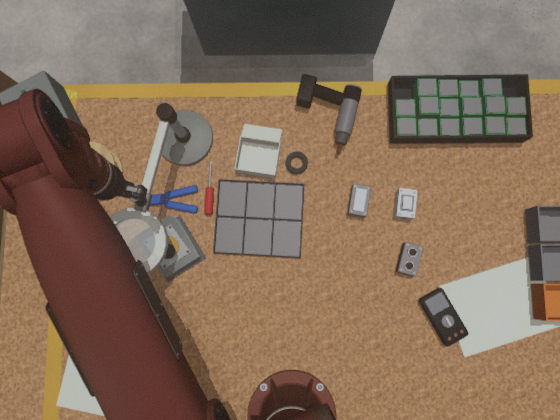

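The lamp is parked with its head at (138,240), and the tray at (260,219) is fully clear. Next I measure the tray outline and look at the grey box with the wrist camera.

```bash
cat >> h.py <<'E'
def blob(im,near,smax=75,lo=1500,hi=1e9):
    s=cv2.cvtColor(cv2.GaussianBlur(im,(5,5),0),cv2.COLOR_BGR2HSV)
    m=cv2.morphologyEx((s[...,1]<smax).astype(np.uint8),cv2.MORPH_OPEN,np.ones((5,5)))
    cs=[c for c in cv2.findContours(m,cv2.RETR_EXTERNAL,cv2.CHAIN_APPROX_NONE)[0] if lo<cv2.contourArea(c)<hi]
    return min(cs,key=lambda c:-cv2.pointPolygonTest(c,tuple(map(float,near)),True))
def rect_on(cm,c,z):
    P=np.array([onplane(cm,u,v,z)[:2] for u,v in cv2.convexHull(c)[:,0]],np.float32)
    (x,y),(w,h),a=cv2.minAreaRect(P)
    if w<h: w,h,a=h,w,a+90
    return np.array([x,y]),w,h,(a+90)%180-90
E
python3 - <<'E'
from h import *
im=cv2.imread("pics/top1.png");T=cam("top")
print("tray",rect_on(T,blob(im,(260,219)),.01))
for n,q in [("grey",(360,201)),("white",(406,203)),("ctl",(410,260))]: print(n,rect_on(T,blob(im,q,lo=200),.035))
robot.move_pose([.5,.0,.42],[180,0,180])
robot.move_pose([.56,-.2,.34],[180,0,180]); seg()
cv2.imwrite("pics/w1.png",robot.grab_frame("wrist"));W=cam("wrist")
for p in [(.5984,-.2,.04),(.5917,-.332,.04)]: print(proj(W,p))
E
```

```text
tray (array([0.55522734, 0.09370846]), 0.25445684790611267, 0.21937978267669678, 86.64881134033203)
grey (array([ 0.60249555, -0.19853754]), 0.09542661160230637, 0.05700770765542984, -10.441940307617188)
white (array([ 0.59253186, -0.33248127]), 0.09205040335655212, 0.0626402497291565, -7.654426574707031)
ctl (array([ 0.43195245, -0.33766842]), 0.09145500510931015, 0.05704851076006889, -16.35369873046875)
 t=13.1 [ 0.5602 -0.1988  0.3408] yaw -179.9 w 0.0600 F [0.1 0.  0.3] q6 -32
[278.89404506 209.60391023]
[173.79174816 204.30159788]
```

View pics/w1.png

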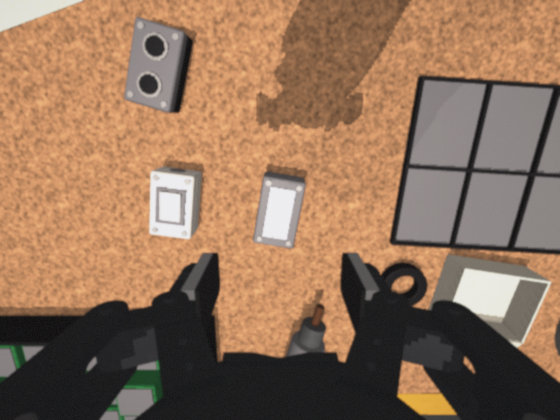

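All three boxes are in the wrist view: grey (279,210), white (175,204) and control (158,65), matching the top-view estimates. I'll do the grey box first, looking from directly overhead before grasping.

```bash
cat >> h.py <<'E'
TC=np.array([.5552,.0935]); TY=-3.0
def bay(sx,sy):
    c,s=np.cos(np.radians(TY)),np.sin(np.radians(TY)); return TC+[c*sx-s*sy,s*sx+c*sy]
def look(est,yaw,L,name,z=.27):
    u=np.array([np.cos(np.radians(yaw)),np.sin(np.radians(yaw))])
    robot.move_pose([*(est+.072*u),z],[180,0,yaw+180 if yaw<=0 else yaw-180]) if False else robot.move_pose([*(est+.072*u),z],[180,0,180+yaw] )
def measure(est,yaw,z=.27,name="m",zt=.04):
    psi=180+yaw; u=np.array([np.cos(np.radians(psi)),np.sin(np.radians(psi))])
    robot.move_pose([*(est-.072*u),z],[180,0,psi]); robot.pause(.2)
    W=cam("wrist"); im=robot.grab_frame("wrist"); cv2.imwrite(f"pics/{name}.png",im)
    r=rect_on(W,blob(im,proj(W,[*est,zt])),zt); print(name,np.round(r[0],4),"L %.4f W %.4f yaw %.1f"%r[1:],flush=True)
    return r
def pick(c,yaw):
    robot.set_gripper(.085)
    robot.move_pose([*c,.15],[180,0,180+yaw])
    hit=robot.line_to([*c,.081],vel=.1,guard=10); seg(f"at box hit={hit}")
    if hit: robot.line_to([*c,.15]); raise SystemExit("hit")
    robot.set_gripper(.03); seg("gripped")
    robot.line_to([*c,.145],vel=.1); seg("lifted")
def place(b,opn=.066):
    robot.line_to([*b,.145],vel=.2,rotation=[180,0,180+TY]); seg("over bay")
    robot.line_to([*b,.098],vel=.08)
    hit=robot.line_to([*b,.0853],vel=.03,guard=6); seg(f"down hit={hit}")
    robot.set_gripper(opn); robot.line_to([*b,.16],vel=.1); seg("released")
E
sed -i '/^def look/,/if False/d' h.py
python3 - <<'E'
from h import *
r=measure(np.array([.600,-.199]),-10,name="m_grey")
if abs(r[1]-.09)<.008 and abs(r[2]-.054)<.008:
    pick(r[0],r[3]); place(bay(.054,0))
    cv2.imwrite("pics/after1.png",robot.grab_frame("wrist"))
E
```

```text
m_grey [ 0.6026 -0.2008] L 0.0884 W 0.0531 yaw -10.1
at box hit=False t=15.8 [ 0.6031 -0.201   0.0817] yaw 169.9 w 0.0852 F [-0.1 -0.8  0. ] q6 -20
gripped t=16.2 [ 0.6032 -0.201   0.0821] yaw 169.9 w 0.0530 F [-0.2  0.   6.2] q6 -20
lifted t=17.0 [ 0.6023 -0.2006  0.1443] yaw 169.9 w 0.0531 F [ 0.8  0.9 -2.3] q6 -20
over bay t=18.6 [0.6092 0.0898 0.145 ] yaw 176.9 w 0.0528 F [-0.2 -1.  -2.1] q6 -1
down hit=True t=19.8 [0.6093 0.0907 0.0861] yaw 177.0 w 0.0528 F [-0.5  0.1  5.1] q6 -1
released t=20.9 [0.6087 0.0907 0.1592] yaw 177.0 w 0.0665 F [ 0.8 -0.3 -0.6] q6 -1
```

```bash
python3 - <<'E'
from h import *
for est,yaw,L,b,n in [((.592,-.332),-8,.084,bay(.054,-.084),"m_white"),((.430,-.337),-16,.088,bay(-.054,-.084),"m_ctl")]:
    robot.line_to([.58,-.05,.2],vel=.25)
    r=measure(np.array(est),yaw,name=n)
    if not(abs(r[1]-L)<.009 and abs(r[2]-.054)<.008): print("bad"); break
    pick(r[0],r[3]); place(b)
robot.move_pose([.55,-.05,.40],[180,0,180])
robot.move_pose([.62,.07,.34],[180,0,180]); cv2.imwrite("pics/w2.png",robot.grab_frame("wrist")); seg()
E
```

```text
m_white [ 0.5933 -0.3365] L 0.0831 W 0.0547 yaw -7.9
at box hit=False t=25.0 [ 0.5937 -0.3368  0.0817] yaw 172.1 w 0.0850 F [ 0.2 -0.5  0. ] q6 -33
gripped t=25.4 [ 0.5938 -0.337   0.0821] yaw 172.1 w 0.0531 F [0.3 0.3 6.8] q6 -33
lifted t=26.2 [ 0.593  -0.3363  0.1443] yaw 172.1 w 0.0531 F [ 0.3 -0.5 -2.3] q6 -33
over bay t=28.0 [0.6048 0.006  0.145 ] yaw 176.9 w 0.0533 F [-0.9  0.7 -2.1] q6 -9
down hit=True t=29.2 [0.6049 0.0068 0.0861] yaw 177.0 w 0.0529 F [-0.6 -0.3  4.3] q6 -9
released t=30.4 [0.6043 0.0069 0.1592] yaw 177.0 w 0.0660 F [ 0.  -0.4 -0.6] q6 -9
m_ctl [ 0.424  -0.3741] L 0.0862 W 0.0541 yaw -16.0
at box hit=False t=34.1 [ 0.4243 -0.3744  0.0817] yaw 164.0 w 0.0849 F [0.3 0.2 0.4] q6 -39
gripped t=34.5 [ 0.4243 -0.3745  0.082 ] yaw 164.0 w 0.0532 F [-0.5  1.   6.9] q6 -39
lifted t=35.3 [ 0.4237 -0.3738  0.1442] yaw 164.0 w 0.0530 F [ 0.4 -0.6 -2.9] q6 -39
over bay t=37.4 [0.4968 0.0119 0.145 ] yaw 177.0 w 0.0528 F [-0.   0.2 -3. ] q6 -11
down hit=True t=38.6 [0.497  0.0124 0.0859] yaw 177.0 w 0.0532 F [-0.   0.4  4.1] q6 -11
released t=39.8 [0.4965 0.0125 0.1593] yaw 177.0 w 0.0659 F [0.3 0.5 0.2] q6 -11
 t=41.5 [0.6196 0.0699 0.3396] yaw -180.0 w 0.0664 F [-0.3  0.2  0.5] q6 -6
```

View pics/w2.png

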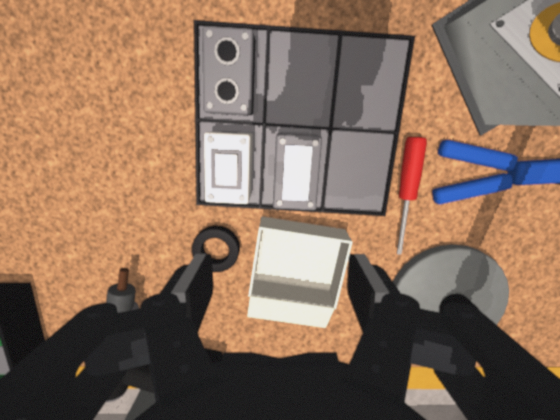

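The control station had been knocked about 37 mm aside and the close look caught it. All three boxes now sit in separate bays, front up. Here is a numeric check of the fit from this picture.

```bash
python3 - <<'E'
from h import *
np.set_printoptions(precision=4,suppress=True)
W=cam("wrist")
t=np.array([onplane(W,*p,.012)[:2] for p in [(196,22),(412,37),(385,214),(198,206)]]); print(t,t.mean(0))
c,s=np.cos(np.radians(TY)),np.sin(np.radians(TY)); Rt=np.array([[c,s],[-s,c]])
print("tray",(t-TC)@Rt.T)
for n,q in {"ctl":[(204,28),(253,28),(252,115),(204,111)],"white":[(205,134),(250,133),(248,203),(204,200)],"grey":[(278,135),(320,137),(318,208),(275,206)]}.items():
    print(n,(np.array([onplane(W,*p,.044)[:2] for p in q])-TC)@Rt.T*1000)
E
```

```text
[[ 0.4405 -0.0266]
 [ 0.4559  0.223 ]
 [ 0.6709  0.2122]
 [ 0.6597 -0.0406]] [0.5568 0.092 ]
tray [[-0.1082 -0.126 ]
 [-0.1059  0.1241]
 [ 0.1093  0.1246]
 [ 0.1114 -0.1284]]
ctl [[ -94.8249 -109.4371]
 [ -97.5458  -57.5611]
 [  -9.3045  -56.208 ]
 [ -10.786  -110.7993]]
white [[  14.6237 -110.0541]
 [  10.7549  -57.9764]
 [  94.8535  -58.2988]
 [  93.8827 -112.4959]]
grey [[ 11.3019 -25.4727]
 [ 10.9956  23.3915]
 [ 96.7012  28.5634]
 [ 96.9388 -24.8226]]
```

```bash
python3 -c "
import cv2;im=cv2.imread('pics/w2.png')[10:225,180:430];cv2.imwrite('pics/w2c.png',cv2.resize(im,None,fx=2.7,fy=2.7,interpolation=cv2.INTER_CUBIC))"
```

```text
(no output)
```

View pics/w2c.png

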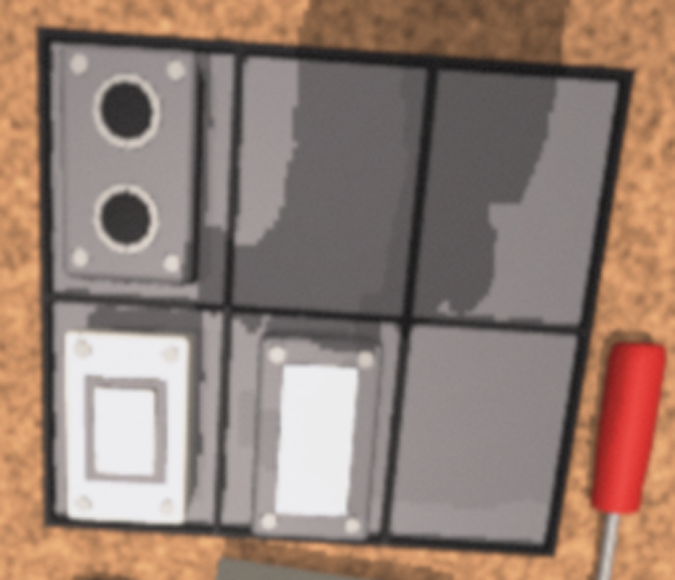

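Box corners span x ≈ 11–97 and y within ±28 of each bay centre, so all three are well inside their bays. Now I swing the lamp back.

```bash
python3 - <<'E'
from h import *
rot=lambda a:[180,0,(a+180)%360-180]
p=robot.observe()["tool_pos"]; robot.line_to([p[0]-.05,p[1],.42])
A=167.
robot.move_pose(grip_at(A,.42),rot(A)); robot.set_gripper(.06)
hit=robot.line_to(grip_at(A,.326),vel=.1,guard=8); seg(f"down {hit}")
if hit: raise SystemExit
robot.set_gripper(.027)
for a in np.arange(A,222.5,3.7): robot.line_to(grip_at(a,.326),vel=.1,rotation=rot(a))
robot.line_to(grip_at(222.5,.326),vel=.05,rotation=rot(222.5))
seg("swung"); robot.set_gripper(.06); robot.line_to(grip_at(222.5,.42),vel=.15)
robot.move_pose([.45,.25,.42],[180,0,150]); seg()
cv2.imwrite("pics/top2.png",robot.grab_frame("top"));cv2.imwrite("pics/side2.png",robot.grab_frame("side"))
im=cv2.imread("pics/top2.png")
cv2.imwrite("pics/top2c.png",cv2.resize(im[90:290,130:440],None,fx=2.5,fy=2.5,interpolation=cv2.INTER_CUBIC))
E
```

```text
down False t=44.7 [0.5732 0.3704 0.3269] yaw 167.0 w 0.0600 F [0.1 0.1 0.4] q6 35
swung t=50.0 [0.6285 0.1591 0.326 ] yaw -137.6 w 0.0273 F [ 0.4  0.7 -0.5] q6 -40
 t=52.5 [0.4502 0.2498 0.4196] yaw 150.1 w 0.0600 F [ 0.6 -0.7  0.1] q6 44
```

View pics/top2c.png

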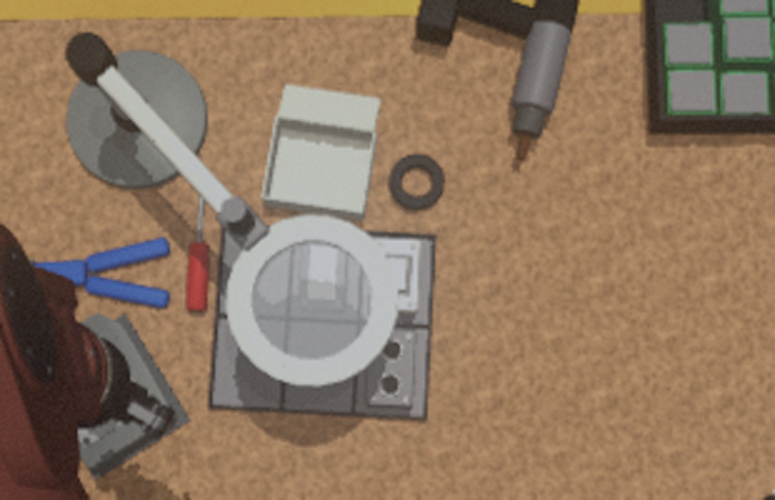

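The ring is centred at about crop (313,300), which is full-image (255,210). I'll convert that and cross-check it against the ellipse in the side view.

```bash
python3 - <<'E'
from h import *
T=cam("top");S=cam("side")
def ring(f,near):
    im=cv2.imread(f); g=cv2.cvtColor(cv2.GaussianBlur(im,(3,3),0),cv2.COLOR_BGR2HSV)
    m=((g[...,2]>150)&(g[...,1]<60)).astype(np.uint8)
    cs=cv2.findContours(m,cv2.RETR_CCOMP,cv2.CHAIN_APPROX_NONE)[0]
    for c in cs:
        if len(c)>60:
            e=cv2.fitEllipse(c)
            if np.hypot(e[0][0]-near[0],e[0][1]-near[1])<25: yield e
for f,cm,n in [("pics/top0.png",T,(264,201)),("pics/side0.png",S,(275,190)),("pics/top2.png",T,(255,210)),("pics/side2.png",S,proj(S,(.55,.09,.212)))]:
    for e in ring(f,n): print(f,np.round(e[0],1),np.round(e[1],1),[np.round(onplane(cm,*e[0],z),4) for z in(.212,.225)])
E
```

```text
pics/top0.png [260.2 191.6] [16.8 29.5] [array([0.5972, 0.0768, 0.212 ]), array([0.5949, 0.0759, 0.225 ])]
pics/top0.png [263.  192.2] [64.2 89.8] [array([0.5957, 0.0697, 0.212 ]), array([0.5934, 0.069 , 0.225 ])]
pics/top0.png [261.7 200. ] [43.9 49.4] [array([0.5756, 0.0728, 0.212 ]), array([0.5735, 0.072 , 0.225 ])]
pics/side0.png [274.8 189.2] [38.2 65. ] [array([0.5775, 0.0748, 0.212 ]), array([0.5716, 0.0589, 0.225 ])]
pics/side0.png [274.9 190.3] [28.5 42.8] [array([0.5761, 0.0703, 0.212 ]), array([0.5702, 0.0545, 0.225 ])]
pics/top2.png [257.7 208.5] [64.5 78.8] [array([0.554, 0.083, 0.212]), array([0.5521, 0.0821, 0.225 ])]
pics/top2.png [251.1 217.1] [22.5 44.1] [array([0.5321, 0.0997, 0.212 ]), array([0.5305, 0.0986, 0.225 ])]
pics/side2.png [263.5 186.1] [37.8 64.2] [array([0.553 , 0.0988, 0.212 ]), array([0.5475, 0.0825, 0.225 ])]
pics/side2.png [263.4 186.1] [26.1 41.4] [array([0.5527, 0.0987, 0.212 ]), array([0.5473, 0.0824, 0.225 ])]
```

```bash
python3 -c "
import cv2;im=cv2.imread('pics/side2.png')[105:285,180:390];cv2.imwrite('pics/side2c.png',cv2.resize(im,None,fx=3.3,fy=3.3,interpolation=cv2.INTER_CUBIC))"
```

```text
(no output)
```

View pics/side2c.png

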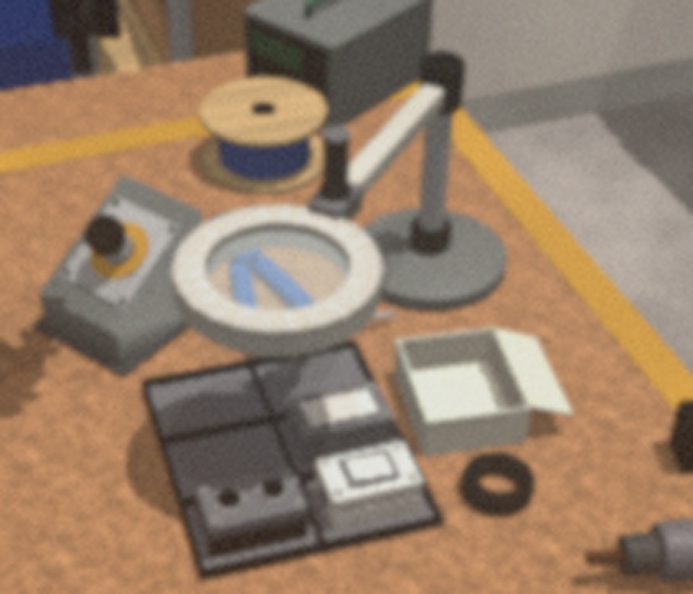

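Lens ≈ (0.550, 0.091) against tray centre (0.556, 0.093): the remainder is mostly radial, so the lens is centred. Now a close look at the starter.

```bash
python3 - <<'E'
from h import *
T=cam("top");S=cam("side")
o1,d1=ray(T,168,251.6);o2,d2=ray(S,212.7,175.8)
s=np.linalg.lstsq(np.c_[d1,-d2],o2-o1,rcond=None)[0]
print("knob",o1+s[0]*d1,o2+s[1]*d2)
robot.move_pose([.51,.29,.37],[180,0,150]); robot.pause(.2); seg()
W=cam("wrist"); np.save("W3.npy",np.array([*W[0].ravel(),*W[1],*W[2:]]))
cv2.imwrite("pics/w3.png",robot.grab_frame("wrist"))
E
```

```text
knob [0.45178825 0.33310485 0.11251059] [0.45756712 0.33213635 0.11258742]
 t=53.3 [0.5099 0.2897 0.3716] yaw 150.0 w 0.0600 F [0.1 0.7 0.1] q6 47
```

View pics/w3.png

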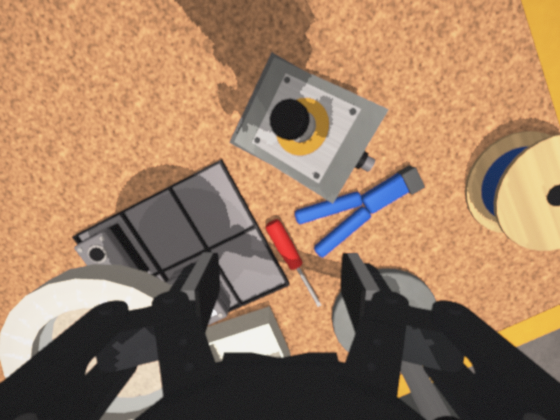

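The starter is at the upper centre. Its back edge (z 0.12) runs (387,108)–(333,200), the low front is at the left, the knob head is at (291,119) and the yellow ring centre at (301,126). I'll convert these.

```bash
python3 - <<'E'
from h import *
np.set_printoptions(precision=4,suppress=True)
W=cam("wrist")
b=[onplane(W,*p,.12) for p in [(387,108),(333,200)]]; e=b[1]-b[0]; print("back",b,np.linalg.norm(e),np.degrees(np.arctan2(e[1],e[0])))
f=[onplane(W,*p,.0) for p in [(274,55),(232,143)]]; e=f[1]-f[0]; print("frontfoot?",f,np.linalg.norm(e),np.degrees(np.arctan2(e[1],e[0])))
for d in [(287,79),(257,140),(352,111),(316,175)]: print("screw",onplane(W,*d,.07 if d[0]<300 else .1))
im=cv2.imread("pics/w3.png"); m=(cv2.cvtColor(cv2.GaussianBlur(im,(3,3),0),cv2.COLOR_BGR2GRAY)<45).astype(np.uint8)
n,l,st,ce=cv2.connectedComponentsWithStats(m); i=min(range(1,n),key=lambda i:np.hypot(*(ce[i]-[291,119]))); print(ce[i],st[i])
print("head top z=.121",onplane(W,*ce[i],.1205),"at .1137",onplane(W,*ce[i],.1137))
print("ring",onplane(W,301,126,.0825))
E
```

```text
back [array([0.4924, 0.4232, 0.12  ]), array([0.5498, 0.3332, 0.12  ])] 0.10673679184519261 -57.457168469434805
frontfoot? [array([0.3749, 0.3591, 0.    ]), array([0.4426, 0.2509, 0.    ])] 0.12762596826114214 -57.95649315021797
screw [0.4148 0.354  0.07  ]
screw [0.4553 0.2902 0.07  ]
screw [0.4793 0.3959 0.1   ]
screw [0.5207 0.3305 0.1   ]
[289.3162 119.0948] [ 271  100   38   39 1129]
head top z=.121 [0.4529 0.3336 0.1205] at .1137 [0.453  0.3338 0.1137]
ring [0.4666 0.3424 0.0825]
```

Everything agrees: starter centre (0.466, 0.343), x axis at 32.5°, knob ≈ (0.452, 0.333, 0.1135). I'll approach along the knob axis and check IK first.

```bash
cat > knob.py <<'E'
from h import *
from scipy.spatial.transform import Rotation
a=np.radians(32.5); zk=np.array([-.5*np.cos(a),-.5*np.sin(a),np.cos(np.pi/6)])
K=np.array([.452,.3333,.1135]); ry=np.array([-np.sin(a),np.cos(a),0])
def ori(s):
    y=s*ry; return list(Rotation.from_matrix(np.c_[np.cross(y,-zk),y,-zk]).as_euler("xyz",degrees=True))
def at(d): return list(K+zk*d)
E
python3 - <<'E'
from knob import *
for s in(1,-1):
    for d in(.17,.05): 
        q=robot.ik(at(d),ori(s)); print(s,d,np.round(at(d),3),np.round(ori(s)),None if q is None else np.round(q))
E
```

```text
1 0.17 [0.38  0.288 0.261] [ 180.   30. -148.] None
1 0.05 [0.431 0.32  0.157] [ 180.   30. -148.] [ 20. -39. -52.  48.   6. -11.]
-1 0.17 [0.38  0.288 0.261] [180. -30.  32.] None
-1 0.05 [0.431 0.32  0.157] [180. -30.  32.] [ 20. -39. -52.  48.   6. 169.]
```

```bash
python3 - <<'E'
from knob import *
for d in(.06,.07,.08,.09,.1,.12): q=robot.ik(at(d),ori(1)); print(d,None if q is None else np.round(q,1))
for h in(.03,.06,.1,.15,.2): q=robot.ik(np.array(at(.05))+[0,0,h],ori(1)); print("v",h,None if q is None else np.round(q,1))
b=np.array([np.cos(a),np.sin(a),.6])
for h in(.05,.1,.15,.2): q=robot.ik(np.array(at(.05))+h*b,ori(1)); print("b",h,None if q is None else np.round(q,1))
E
```

```text
0.06 [ 19.6 -40.8 -52.3  49.1   6.4 -11.2]
0.07 [ 19.5 -42.4 -52.3  50.7   6.5 -11.3]
0.08 [ 19.3 -43.9 -52.3  52.2   6.5 -11.5]
0.09 [ 19.1 -45.3 -52.2  53.7   6.6 -11.6]
0.1 [ 19.  -46.7 -52.1  55.3   6.7 -11.8]
0.12 None
v 0.03 [ 19.8 -40.1 -49.7  51.    6.3 -11. ]
v 0.06 [ 19.8 -40.5 -46.8  54.3   6.3 -11. ]
v 0.1 [ 19.8 -40.4 -42.6  58.4   6.3 -11. ]
v 0.15 [ 19.8 -39.5 -36.8  63.3   6.3 -11. ]
v 0.2 [ 19.8 -37.9 -30.6  67.9   6.3 -11. ]
b 0.05 [ 21.2 -28.5 -42.1  46.9   5.6  -9.8]
b 0.1 [ 22.3 -19.1 -31.9  47.6   5.1  -8.8]
b 0.15 [ 23.2 -10.5 -21.5  49.3   4.6  -8. ]
b 0.2 [ 24.   -2.1 -10.6  51.8   4.2  -7.4]
```

```bash
python3 - <<'E'
from knob import *
g=np.array(at(.05))
robot.move_pose(list(g+[0,0,.2]),ori(1)); robot.set_gripper(.07); seg("above")
robot.line_to(list(g+[0,0,.05]),vel=.12)
hit=robot.line_to(list(g),vel=.06,guard=6); seg(f"at knob {hit}")
W=cam("wrist"); cv2.imwrite("pics/w4.png",robot.grab_frame("wrist"))
if not hit:
    robot.set_gripper(.02); seg("gripped"); o=robot.observe(); print(o["gripper_force"])
E
```

```text
above t=54.6 [0.4313 0.3198 0.3568] yaw -147.6 w 0.0699 F [ 0.  -0.   0.7] q6 -11
at knob False t=57.0 [0.4312 0.32   0.1574] yaw -147.5 w 0.0702 F [-0.9  0.1  0.4] q6 -11
gripped t=57.4 [0.4312 0.3195 0.1576] yaw -147.5 w 0.0395 F [-5.6 -7.2  7.5] q6 -11
59.107961654663086
```

View pics/w4.png

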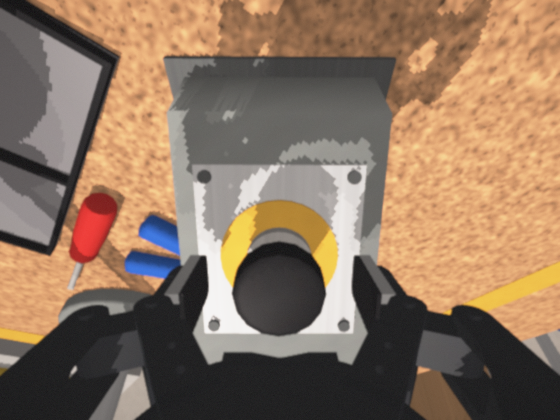

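The knob sits centred between the fingers (279,290) and is gripped. I pull in steps, watching the axial force for the stop.

```bash
python3 - <<'E'
from knob import *
f=lambda o:-float(np.dot(o["ft_force"],zk))
for d in [.004,.008,.011,.013,.0145,.0155,.0165,.0175,.0185]:
    robot.line_to(at(.05+d),vel=.03); robot.pause(.1); o=robot.observe()
    tr=float(np.dot(np.array(o["tool_pos"])-K,zk))-.05
    print("d %.4f real %.4f pull %.1f w %.4f"%(d,tr,f(o),o["gripper_width"]),flush=True)
    if f(o)>22: break
cv2.imwrite("pics/w5.png",robot.grab_frame("wrist"))
robot.pause(.3); print("pull %.1f"%f(robot.observe()))
E
```

```text
d 0.0040 real 0.0040 pull 5.9 w 0.0391
d 0.0080 real 0.0079 pull 7.6 w 0.0396
d 0.0110 real 0.0108 pull 9.2 w 0.0393
d 0.0130 real 0.0127 pull 10.0 w 0.0390
d 0.0145 real 0.0142 pull 9.6 w 0.0395
d 0.0155 real 0.0149 pull 18.1 w 0.0388
d 0.0165 real 0.0151 pull 35.6 w 0.0392
pull 35.3
```

```bash
python3 - <<'E'
from knob import *
f=lambda o:-float(np.dot(o["ft_force"],zk))
robot.line_to(at(.0657),vel=.02)
for i in range(7): robot.pause(.2); o=robot.observe(); print("pull %.1f w %.4f"%(f(o),o["gripper_width"]))
cv2.imwrite("pics/w5.png",robot.grab_frame("wrist"))
robot.set_gripper(.08); robot.pause(.3); seg("released")
g=np.array(robot.observe()["tool_pos"])
robot.line_to(list(g+[0,0,.2]),vel=.12); robot.move_pose([.51,.29,.37],[180,0,150]); robot.pause(.2)
W=cam("wrist"); im=robot.grab_frame("wrist"); cv2.imwrite("pics/w6.png",im)
robot.move_pose([.30,.45,.40],[180,0,150]); seg("away"); t=robot.grab_frame("top"); cv2.imwrite("pics/top3.png",t)
b=cv2.imread("pics/w3.png"); cv2.imwrite("pics/final.png",np.vstack([np.hstack([cv2.resize(x[40:220,200:420],(390,319)) for x in(b,im)]),cv2.resize(t[150:290,110:440],(780,331))[:281]]))
E
```

```text
pull 21.0 w 0.0393
pull 20.7 w 0.0393
pull 20.3 w 0.0391
pull 20.4 w 0.0390
pull 21.8 w 0.0393
pull 21.0 w 0.0391
pull 21.0 w 0.0390
released t=62.8 [0.4243 0.3157 0.1704] yaw -147.5 w 0.0801 F [-0.7  1.   0.1] q6 -11
away t=66.9 [0.3008 0.4496 0.3997] yaw 150.0 w 0.0800 F [-0.4 -0.5  0.3] q6 72
```

View pics/final.png

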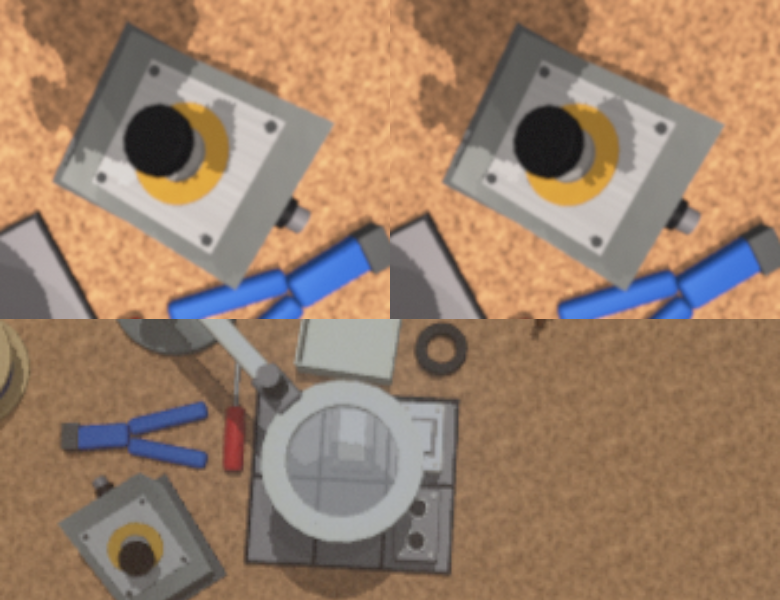

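The knob is back home (same place before and after), the lens is over the tray, and the boxes and tools are undisturbed. Handing in.

```bash
python3 -c "
from plant import robot
print(robot.job_done())"
```

```text
the job is handed in; nothing more can be done
None
```

Job handed in at about 67 s of robot time: the three boxes on the bench are flat and front up in separate bays, the lens is within about 6 mm of the tray centre, and the starter knob was held at its stop for over a second and is back home.

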